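Seat the combination lock, dial it to the opening notch and show it open

TASK

Set the combination lock on the stand so that both pegs are fully home in its underside (thick peg under the shackle end). Then turn the lock's dial clockwise, feeling the clicks, until it has clicked into the opening notch, with the pointer at the ridge that looks to the shackle, and pull the shackle up open while the lock is still on the pegs. Finish by holding the open lock up, upright, its underside at least 15 cm above the free front part of the bench; the program ends while still holding it there, and the tin, the milled part and the nut near the work are left where they are.

Things in the scene. Friction and masses are not known exactly. Their poses are not given: they have to be found in the camera images.
- lock: the loose combination lock, 0.35 to 0.5 kg: a bare-aluminium block 124 (x) x 46 (y) x 36 mm high, upright on the bench at the start. Origin: centre of the underside, z up. On top a black dial (axis at x = -34 mm, y = 0) and a steel U shackle (centre at x = +34 mm). Most weight is in the shackle end (centre of mass about x = +15 mm)
- lock_foot (a point): centre of the lock's underside, axes as the lock's. Round holes in the underside, 16 mm deep, y = 0: 11 mm wide at x = -42 mm (dial end), 15 mm wide at x = +42 mm (shackle end)
- shackle_bar (a point): middle of the shackle's crossbar (axes as the lock's): round steel bar 8 mm thick along the lock's x, its centre 74 mm above the lock's underside when shut, 34 mm clear under it. The legs stand 17 mm to either side, 26 mm clear width between them. The shut shackle can carry the lock (1 mm of play)
- dial_grip (a point): point on the dial's axis 63 mm above the lock's underside, 5 mm below the top of the dial's bar grip. Bar: 10 mm thick, 32 mm long, 45 to 69 mm above the lock's underside, on a disc 38 mm across. This point's x runs along the bar towards its pointer end (steel nose and inlay), z up; it turns with the dial
- dial (a joint): turn of the dial in rad, growing clockwise from above. Sprung notches (clicks, about 0.03 N m) at 0, 0.349, 0.698, 1.047, 1.396, 1.745; stops just outside. Only 1.396 (within 0.1), pointer along the lock's +x at the ridge, frees the shackle; at 0 the pointer is 80 degrees counter-clockwise of that. Starts at 0, 0.349 or 0.698; let go, it rests in the nearest notch
- shackle (a joint): lift of the shackle out of the lock in m: 0 shut, 0.014 fully open (stop). About 1 N of friction holds it where it is left; a wrong dial setting blocks it
- stand_seat (a point): centre of the top face of the stand, a fixed dark steel plate 150 (x) x 76 (y) x 14 mm on the bench, z up. Two upright steel pegs, 13 mm high with coned tips: 8.5 mm thick at x = -42 mm, 12.5 mm thick at x = +42 mm. Seated, the lock's underside centre lies on this point and its x axis along this x axis
- paste_tin: bystander: round tin with a dark green lid, 66 mm across, 26 mm high, origin under its centre
- machined_part: bystander: milled aluminium part with a pocket, 42 x 60 x 16 mm, origin under its centre
- collet_nut: bystander: small steel nut with a bore, 24 x 27 x 19 mm, origin under its centre

How it is judged:
On the way, in this order (a step that is already met when the one before it is completed fails the run):
1. the lock is seated on the stand: both pegs home, shackle shut (z of lock_foot in the frame of stand_seat below 0.003 m and horizontal distance between lock_foot and stand_seat below 0.004 m and angle between the x axis of lock_foot and the x axis of stand_seat, either way round below 0.08 rad and value of joint shackle below 0.004 m), for 0.3 s.
2. the dial is in the opening notch while the lock is seated (value of joint dial between 1.286 and 1.506 rad and z of lock_foot in the frame of stand_seat below 0.004 m and horizontal distance between lock_foot and stand_seat below 0.005 m), for 0.2 s.
3. the shackle is pulled open while the lock is still on the pegs (value of joint shackle above 0.0105 m and z of lock_foot in the frame of stand_seat below 0.011 m and horizontal distance between lock_foot and stand_seat below 0.008 m), for 0.04 s.
At the end, for the whole second after the job is handed in: the lock is held in the fingers, at rest, its underside more than 145 mm above the free front part of the bench (x below 0.70 m), within 0.5 rad of upright, its shackle pulled out more than 10.5 mm, and nothing else carries it (height (world z) of lock_foot above 0.145 m and value of joint shackle above 0.0105 m and angle between lock's own z axis and vertical below 0.5 rad and contact force between the fingers and lock above 1 N and linear speed of lock below 0.03 m/s and contact force between lock and paste_tin below 0.1 N and contact force between lock and machined_part below 0.1 N and contact force between lock and collet_nut below 0.1 N and world x of lock_foot below 0.7 m); the arm keeps its last pose, push and grip.
It fails at once if a bystander (tin, milled part, nut) is moved more than 30 mm (distance of any of paste_tin, machined_part, collet_nut from where it was at the start of the episode above 0.03 m).
It also fails if it takes over 64 s, if anything falls off the work surface, if the arm or the gripper's body presses on something with over 40 N, if the wrist force passes 120 N, or if a joint passes its speed limit or range.

ROBOT

A 7-joint arm with a two-finger parallel gripper is mounted at the origin on a cart in front of the work surface, level with it; the furniture and walls round the work are solid. World frame = base frame: x ahead of the robot, y to its left, z up, the work surface at z = 0. Lengths are in m, angles in rad, forces in N, time in s.
With the tool pointing down it reaches from about 0.425 to 0.875 m from the base axis. Payload 4.7 kg.
Tool frame: the origin (TCP) lies where the fingers leave the gripper's body, on its centre line; the fingertips stand 70 mm ahead of it and the grasp point (between the pads) lies 51 mm ahead of it; z points along the fingers, y is the line along which they close (so a half turn about z gives the same grasp; the last joint's range is limited). The gripper opens to 87 mm and grips with 3 to 60 N. Pads are 19 mm wide; open, the fingers measure 117 mm over their backs; the gripper's body (75 mm by 190 mm) begins 51 mm behind the grasp point.
Start: joints at [1.249, 0.321, -0.07, 1.45, 0.023, 1.371, -0.057], TCP at [0.214, -0.614, 0.292] pointing down, gripper open.
Joint ranges: [-2.86, 2.86], [-0.3, 2.09], [-1.38, 1.24], [0.06, 2.45], [-1.56, 4.7], [0.09, 2.05], [-2.69, 2.69]. Speed limits (rad/s): [2.57, 2.57, 3.14, 3.14, 3.14, 3.14, 3.14].

INTERFACE

Orientations are given as a rotation vector (axis times angle).
In Python, from bench import ctrl gives the robot as it stands.
- The arm moves only by the tool play_rows, never from a script. Its argument "increments" is a list that holds one entry, the list of rows, each a list of 7 numbers: the shift along the tool's x, y, z as a fraction of full scale, then the turn, a rotation vector about the tool's x, y, z as a fraction of full scale, then the gripper command: -1 is shut, 1 is fully open, values between are in proportion. A call has 1 to 8 rows; each row is the pose to reach, as a shift and turn from the pose commanded when the call began, along the tool's axes at that moment; what a row does not reach only later rows make up. Full scale, the value 1, is 0.1 m for a shift and 90 degrees for a turn. A row lasts 1/10 s, in which the tool goes at most 50 mm and 8.59 degrees, less where a joint would pass 70% of its speed; a pose out of reach is approached as far as the arm can. A call with a number of a shift or a turn outside -1 to 1 is refused whole. A call with a gripper value outside its range is refused whole. The fingers move at their own pace and stop on an object; "squeeze" is the grip in N (left out, the last holds). Time passes only in rows, so rows that repeat a pose let the fingers close. It gives the time, the measured TCP pose, the force, the opening and the grip force at its end, in the units of the state.
- ctrl.get_state(): the state, without advancing time (a new reading comes with each control period).
- ctrl.get_image(name): name is "scene" or "side" or "wrist"; returns the picture (400x640x3 uint8, red, green, blue); there is no depth.
- ctrl.get_calibration(name): a dict with "vertical_fov" (degrees; the focal length in pixels is half the picture's height over the tangent of half this angle, whatever the lens; pixels are square), "cx", "cy" (the principal point, pixels), "dist_coeffs" ([k1, k2, p1, p2, k3] as OpenCV has them; the pictures are not rectified), "R" (3x3) and "t" (3): a world point X has camera coordinates R X + t; the wrist camera has in their place "T_tool_cam" (4x4, takes a point from camera to tool coordinates, whose origin is the TCP and whose axes are the flange's). Camera axes: x right, y down, z forward; pixel columns grow to the right and rows downward; lengths in m; the calibration is good to about 2 mm. A picture is of the moment at which its call begins: read the wrist's pose just before it. get_calibration takes no time and is no camera call.
- ctrl.close_job(): hands the job in; it is judged then, once.
The state is a dict: "time": time; "joint_positions": joint angles; "qd": joint speeds; "joint_torque": joint torques, N m; "position": TCP position; "tool_rot": TCP orientation; "ft_force": force on the tool from outside, world axes, zero at the start; "torque": the same for the moment, N m; "grip_width": opening from 0.0 (shut) to 1.0 (fully open); "grip_force": force on a finger pad.
Only numpy, scipy, OpenCV 4.12 (cv2) and the standard library are available. Lean on these libraries where they do the work, as an engineer would, in place of code of your own. Each camera call takes 0.05 s, during which the arm holds its last target. There are 200 camera calls.

## Working session

There is one attempt and no reset: what is moved stays moved. The work goes in short steps, Python scripts to look and compute and a tool call to move; the robot and the scene stay as the last step left them, time stands still between calls to the robot, and variables do not carry over. Pictures are saved under pics/ and viewed, at most 13 in all, crops included, and the job is handed in when it is done.

Besides the shell and the picture viewer there is one more tool, called after ">>>" as name(argument=value, ...) on one line, values as JSON. play_rows: Moves the arm, as the interface text tells. Shift numbers are shares of 0.1 m and turn numbers shares of 90 degrees, none past 1 either way. Its arguments: {"type":"object","properties":{"increments":{"type":"array"},"squeeze":{"type":"number"}},"required":["increments"]}

```bash
mkdir -p pics; ls
python3 - <<'E'
from bench import ctrl
import cv2,numpy as np
s=ctrl.get_state();print({k:np.round(v,3).tolist() for k,v in s.items()})
for n in ("scene","side","wrist"):
    im=ctrl.get_image(n);cv2.imwrite(f"pics/{n}0.png",im[:,:,::-1]);c=ctrl.get_calibration(n);print(n,{k:np.round(v,4).tolist() for k,v in c.items()})
a=cv2.imread("pics/scene0.png");b=cv2.imread("pics/side0.png")
E
```

```text
pics
{'time': 0.0, 'joint_positions': [1.249, 0.322, -0.07, 1.452, 0.023, 1.371, -0.057], 'qd': [0.0, 0.0, -0.001, -0.002, 0.0, -0.001, 0.001], 'joint_torque': [0.0, -49.128, -0.404, -31.253, -0.064, 0.044, 0.0], 'position': [0.214, -0.613, 0.291], 'tool_rot': [-3.096, -0.525, 0.001], 'ft_force': [0.571, 0.74, -0.273], 'torque': [0.025, 0.013, -0.017], 'grip_force': 0.0, 'grip_width': 1.001}
scene {'vertical_fov': 54.0197, 'cx': 320.9041, 'cy': 202.8071, 'dist_coeffs': [-0.0615, 0.0, 0.0, 0.0, 0.0], 'R': [[0.6887, -0.7247, -0.0223], [-0.3147, -0.2711, -0.9096], [0.6531, 0.6335, -0.4148]], 't': [-0.3757, 0.2559, 0.4937]}
side {'vertical_fov': 49.7725, 'cx': 313.7862, 'cy': 200.155, 'dist_coeffs': [-0.0042, 0.0, 0.0, 0.0, 0.0], 'R': [[0.878, -0.4783, 0.021], [-0.3017, -0.5869, -0.7514], [0.3717, 0.6533, -0.6595]], 't': [-0.5116, 0.2595, 0.6581]}
wrist {'vertical_fov': 58.5036, 'cx': 321.077, 'cy': 195.9946, 'dist_coeffs': [-0.0507, 0.0, 0.0, 0.0, 0.0], 'T_tool_cam': [[0.0009, -0.9569, -0.2903, 0.0783], [1.0, 0.0009, 0.0002, -0.0004], [0.0001, -0.2903, 0.9569, -0.0925], [0.0, 0.0, 0.0, 1.0]]}
```

View pics/scene0.png

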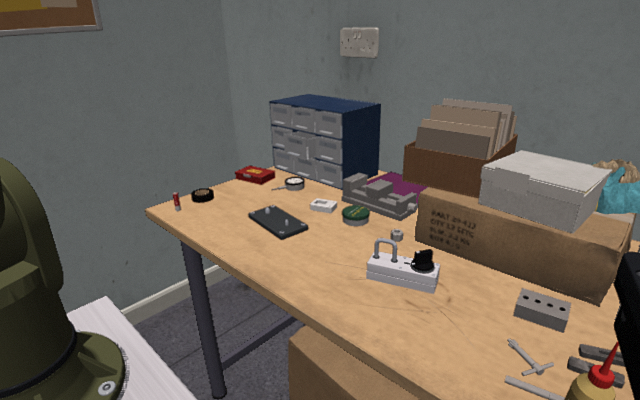

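View pics/side0.png

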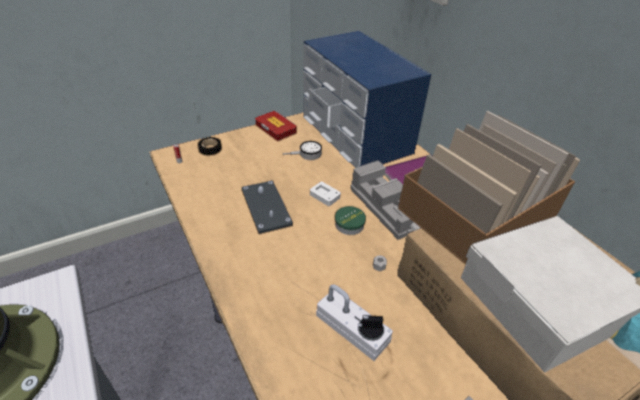

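The scene view shows the lock near (403,272), its shackle to the left and dial to the right, and the stand near (278,220). In the side view the lock is at (353,325), the stand at (267,205), with pegs at (261,189) and (271,212).

```bash
cat > h.py <<'E'
from bench import ctrl
import cv2,numpy as np
from scipy.spatial.transform import Rotation as Ro
def cam(n,s=None):
    c=ctrl.get_calibration(n);f=200/np.tan(np.radians(c["vertical_fov"])/2)
    K=np.array([[f,0,c["cx"]],[0,f,c["cy"]],[0,0,1]]);d=np.array(c["dist_coeffs"])
    if n=="wrist":
        T=np.array(c["T_tool_cam"]);Rt=Ro.from_rotvec(s["tool_rot"]).as_matrix()
        Rc=Rt@T[:3,:3];o=Rt@T[:3,3]+np.array(s["position"])
    else:
        Rc=np.array(c["R"]).T;o=-Rc@np.array(c["t"])
    return K,d,Rc,o
def cast(C,px,z):
    K,d,Rc,o=C
    u=cv2.undistortPoints(np.array(px,float).reshape(-1,1,2),K,d).reshape(-1,2)
    v=np.c_[u,np.ones(len(u))]@Rc.T
    return o+v*((z-o[2])/v[:,2])[:,None]
def proj(C,X):
    K,d,Rc,o=C
    return cv2.projectPoints(((np.atleast_2d(X)-o)@Rc).reshape(-1,1,3),np.zeros(3),np.zeros(3),K,d)[0].reshape(-1,2)
def snap(name):
    s=ctrl.get_state();im=ctrl.get_image("wrist");cv2.imwrite(f"pics/{name}.png",im[:,:,::-1])
    import json;json.dump({k:np.array(s[k]).tolist() for k in("position","tool_rot")},open(f"pics/{name}.json","w"))
    return s,im
E
python3 - <<'E'
from h import *
np.set_printoptions(precision=3,suppress=True)
for n,st,pg,dl,sh,ot in (("scene",[[278,220]],[[265,208],[290,221]],[[424,252]],[[386,242]],[[355,214],[323,205],[397,234]]),("side",[[267,205]],[[261,187],[271,210]],[[372,320]],[[340,290]],[[350,218],[325,192],[380,262]])):
    C=cam(n);print(n,cast(C,st,.014),cast(C,pg,.027),cast(C,dl,.069),cast(C,sh,.076),cast(C,ot,.02))
s=ctrl.get_state();print(Ro.from_rotvec(s["tool_rot"]).as_matrix())
E
```

```text
scene [[0.535 0.128 0.014]] [[0.54  0.18  0.027]
 [0.533 0.083 0.027]] [[ 0.552 -0.241  0.069]] [[ 0.527 -0.179  0.076]] [[ 0.668  0.004  0.02 ]
 [ 0.655  0.096  0.02 ]
 [ 0.651 -0.124  0.02 ]]
side [[0.538 0.13  0.014]] [[0.545 0.177 0.027]
 [0.534 0.098 0.027]] [[ 0.551 -0.242  0.069]] [[ 0.533 -0.175  0.076]] [[ 0.672  0.007  0.02 ]
 [ 0.668  0.104  0.02 ]
 [ 0.659 -0.12   0.02 ]]
[[ 0.944  0.33  -0.001]
 [ 0.33  -0.944  0.001]
 [-0.    -0.001 -1.   ]]
```

>>> play_rows(increments=[[[0.45,-0.27,-0.4,0,0,0,1],[0.89,-0.54,-0.4,0,0,0,1],[0.89,-0.54,-0.4,0,0,0,1]]])

```text
time: 0.45
position: [0.2857, -0.5294, 0.334]
tool_rot: [3.095, 0.536, 0.006]
ft_force: [1.8, 0.6, -0.0]
grip_width: 0.998
grip_force: 0.0
```

>>> play_rows(increments=[[[0.45,-0.27,0,0,0,0,1],[0.89,-0.54,0,0,0,0,1],[0.89,-0.54,0,0,0,0,1]]])

```text
time: 0.75
position: [0.3526, -0.4467, 0.3323]
tool_rot: [-3.092, -0.542, -0.005]
ft_force: [0.3, -0.1, 0.7]
grip_width: 0.996
grip_force: 0.0
```

>>> play_rows(increments=[[[0.45,-0.27,0,0,0,0,1],[0.89,-0.54,0,0,0,0,1],[0.89,-0.54,0,0,0,0,1]]])

```text
time: 1.05
position: [0.418, -0.366, 0.3322]
tool_rot: [-3.092, -0.543, -0.005]
ft_force: [0.7, 0.4, -0.3]
grip_width: 0.999
grip_force: 0.0
```

>>> play_rows(increments=[[[0.45,-0.27,0,0,0,0,1],[0.89,-0.54,0,0,0,0,1],[0.89,-0.54,0,0,0,0,1]]])

```text
time: 1.35
position: [0.4835, -0.2852, 0.3321]
tool_rot: [-3.091, -0.543, -0.005]
ft_force: [0.1, 0.6, 0.1]
grip_width: 0.998
grip_force: 0.0
```

>>> play_rows(increments=[[[0.45,-0.27,0,0,0,0,1],[0.89,-0.54,0,0,0,0,1],[0.89,-0.54,0,0,0,0,1]]])

```text
time: 1.65
position: [0.5489, -0.2046, 0.332]
tool_rot: [-3.09, -0.542, -0.004]
ft_force: [0.5, -0.1, -0.4]
grip_width: 1.004
grip_force: 0.0
```

Run:
```python
from h import *
s,im=snap("w1");print(s["time"],s["position"],s["tool_rot"],s["joint_positions"],s["ft_force"])
```

```text
1.65 [ 0.54888258 -0.20456475  0.33195797] [-3.09006675 -0.54232634 -0.00426532] [ 0.6894163   0.19412565 -0.43333543  1.54478791  0.07692518  1.42002517
 -0.97158547] [ 0.51444372 -0.06228635 -0.39055536]
```

View pics/w1.png

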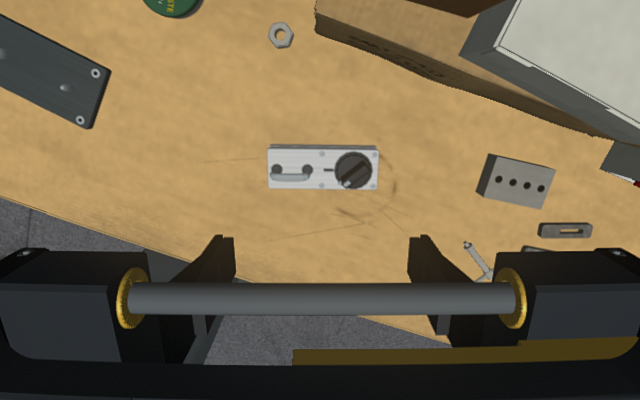

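The wrist picture shows the lock at (323,167), shackle end on the left, dial at (353,170). The stand is at upper left with a peg at (64,88) and the nut at (281,35).

Run:
```python
from h import *
import json
np.set_printoptions(precision=4,suppress=True)
im=cv2.imread("pics/w1.png");s=json.load(open("pics/w1.json"));C=cam("wrist",s)
hsv=cv2.cvtColor(im,cv2.COLOR_BGR2HSV)
m=((hsv[...,1]<50)&(hsv[...,2]>110)).astype(np.uint8);r=np.zeros_like(m);r[130:200,250:395]=1;m*=r
m=cv2.morphologyEx(m,cv2.MORPH_CLOSE,np.ones((3,3)))
c=max(cv2.findContours(m,0,2)[0],key=cv2.contourArea);b=cv2.boxPoints(cv2.minAreaRect(c));print(b)
P=cast(C,b,.036);print(P,P.mean(0))
for i in range(4):
    d=P[(i+1)%4]-P[i];print(np.linalg.norm(d),np.degrees(np.arctan2(d[1],d[0])))
cv2.imwrite("pics/c1.png",cv2.resize(im[130:205,250:400],(800,400),interpolation=2))
```

```text
[[266.6368 188.1299]
 [267.0479 144.9719]
 [378.152  146.03  ]
 [377.741  189.188 ]]
[[ 0.4999 -0.1553  0.036 ]
 [ 0.5467 -0.141   0.036 ]
 [ 0.5871 -0.2554  0.036 ]
 [ 0.5417 -0.2738  0.036 ]] [ 0.5439 -0.2064  0.036 ]
0.048982269774809836 16.993564319547573
0.12138693976481892 -70.55121571917321
0.04897174138128066 -158.02745966591579
0.1256416728685199 109.45474141800767
```

View pics/c1.png

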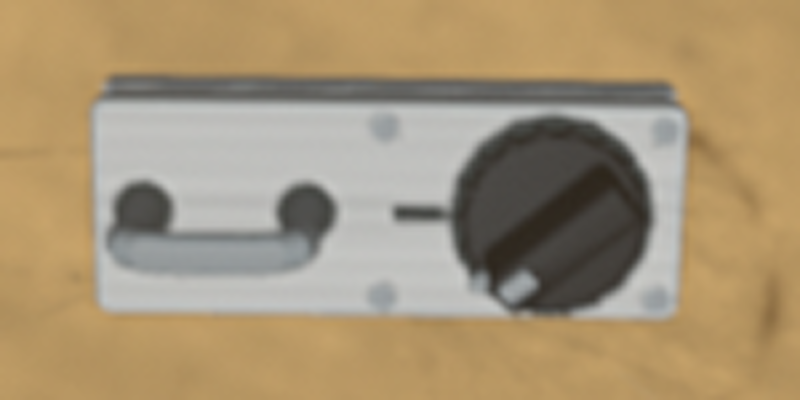

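The crop shows the pointer (nose at crop (515,287)) about 40° counter-clockwise of the ridge, so the dial reads 0.698. Next, a look at the stand.

>>> play_rows(increments=[[[0.17,-0.47,0,0,0,0,1],[0.34,-0.94,0,0,0,0,1],[0.34,-0.94,0,0,0,0,1]]])

```text
time: 2.0
position: [0.5465, -0.1046, 0.3326]
tool_rot: [-3.091, -0.541, -0.001]
ft_force: [0.1, 0.3, 0.8]
grip_width: 0.994
grip_force: 0.0
```

>>> play_rows(increments=[[[0.17,-0.47,0,0,0,0,1],[0.34,-0.94,0,0,0,0,1],[0.34,-0.94,0,0,0,0,1],[0.34,-0.94,0,0,0,0,1]]])

```text
time: 2.4
position: [0.5473, -0.0123, 0.3322]
tool_rot: [3.096, 0.528, -0.001]
ft_force: [0.3, -0.3, 0.5]
grip_width: 1.004
grip_force: 0.0
```

Run:
```python
from h import *
import json
np.set_printoptions(precision=4,suppress=True)
s=json.load(open("pics/w1.json"));C=cam("wrist",s)
P=cast(C,np.array([[95,98],[685,108],[680,318],[100,312]])/5.333+[250,130],.036);print(P,P.mean(0))
d=P[0]+P[3]-P[1]-P[2];print(np.degrees(np.arctan2(d[1],d[0])),np.linalg.norm(d)/2)
s,im=snap("w2");print(s["time"],s["position"],s["tool_rot"],s["joint_positions"])
C=cam("wrist",s);p=proj(C,[[.536,.13,.014]])[0];print(p)
x,y=np.clip(p.astype(int),[100,75],[540,325]);print(x,y)
cv2.imwrite("pics/c2.png",cv2.resize(im[y-75:y+75,x-100:x+100,::-1],(800,600),interpolation=2))
```

```text
[[ 0.5434 -0.1429  0.036 ]
 [ 0.583  -0.2575  0.036 ]
 [ 0.5412 -0.2737  0.036 ]
 [ 0.5003 -0.1577  0.036 ]] [ 0.542 -0.208  0.036]
109.21580276686514 0.12212868555560744
2.4 [ 0.5473 -0.0123  0.3322] [ 3.0957  0.5284 -0.0007] [ 0.4965  0.1198 -0.567   1.6307  0.0663  1.4104 -1.3106]
[200.3574 126.4719]
200 126
```

View pics/c2.png

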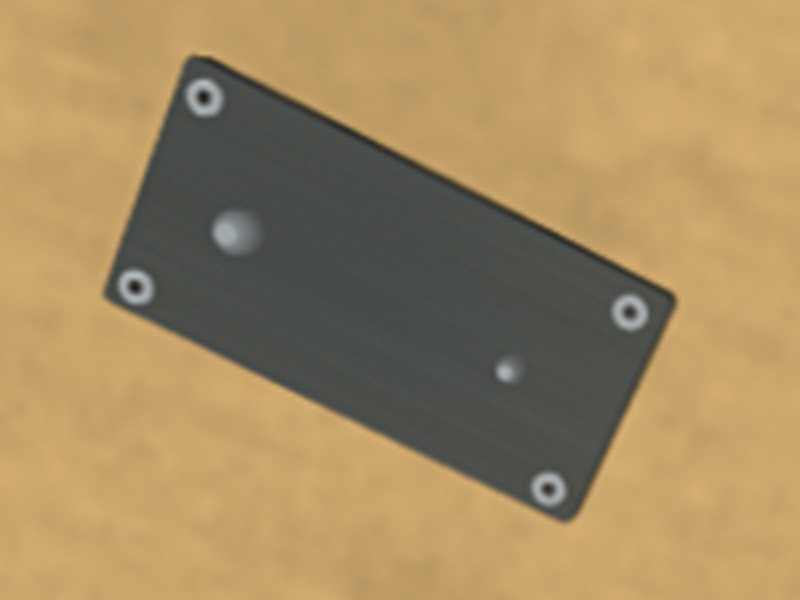

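The stand crop shows the thick peg at crop (237,232), the far +y end, and the thin peg at (510,369). So the lock keeps its sense and turns roughly 25°.

```bash
cat > stand.py <<'E'
from h import *
import json,sys
np.set_printoptions(precision=4,suppress=True)
def stand(name,guess):
    im=cv2.imread(f"pics/{name}.png");s=json.load(open(f"pics/{name}.json"));C=cam("wrist",s)
    hsv=cv2.cvtColor(im,cv2.COLOR_BGR2HSV)
    m=((hsv[...,1]<60)|(hsv[...,2]<90)).astype(np.uint8)
    l,n,_,_=cv2.connectedComponentsWithStats(m)[0:4]
    p=proj(C,[guess])[0].astype(int);k=n[p[1],p[0]]
    c=max(cv2.findContours((n==k).astype(np.uint8),0,1)[0],key=cv2.contourArea)
    X=cast(C,c.reshape(-1,2)+0.0,.014)[:,:2].astype(np.float32)
    (cx,cy),(w,h),a=cv2.minAreaRect(X*1000)
    print(name,"stand",cx,cy,w,h,a)
if __name__=="__main__":
    stand("w2",[.536,.13,.014])
    s=json.load(open("pics/w2.json"));C=cam("wrist",s)
    px=lambda q:np.array(q)/4+[100,51]
    s4=cast(C,px([[204,98],[629,312],[548,489],[135,287]]),.014);print("screws",s4.mean(0));d=s4[0]+s4[3]-s4[1]-s4[2];print(np.degrees(np.arctan2(d[1],d[0])))
    t=cast(C,px([[230,231],[507,370]]),.026);print("pegs",t,t.mean(0),t[0]-t[1],np.linalg.norm(t[0]-t[1]));d=t[0]-t[1];print(np.degrees(np.arctan2(d[1],d[0])))
    t=cast(C,px([[240,232],[512,369]]),.02);print("pegs mid",t,t.mean(0))
E
python3 stand.py
```

```text
w2 stand 536.6099243164062 134.98770141601562 148.1702117919922 75.54438018798828 82.03266906738281
screws [0.5348 0.1359 0.014 ]
82.09898711592398
pegs [[0.5418 0.1766 0.026 ]
 [0.5298 0.0937 0.026 ]] [0.5358 0.1351 0.026 ] [0.0119 0.0828 0.    ] 0.08366803782862893
81.80218134720587
pegs mid [[0.5412 0.1762 0.02  ]
 [0.5292 0.0937 0.02  ]] [0.5352 0.135  0.02  ]
```

>>> play_rows(increments=[[[-0.35,0.84,0,0,0,-0.09,1],[-0.35,0.84,0,0,0,-0.18,1],[-0.7,1,0,0,0,-0.27,1],[-0.7,1,0,0,0,-0.36,1],[-0.7,1,0,0,0,-0.45,1],[-0.7,1,0,0,0,-0.54,1],[-0.7,1,0,0,0,-0.6,1]]])

```text
time: 3.15
position: [0.5136, -0.1329, 0.332]
tool_rot: [2.521, 1.874, -0.002]
ft_force: [0.7, -0.1, -0.1]
grip_width: 1.003
grip_force: 0.0
```

>>> play_rows(increments=[[[0,0,0.3,0,0,-0.09,1],[0,0,0.6,0,0,-0.18,1],[0,0,0.6,0,0,-0.27,1],[0,0,0.6,0,0,-0.36,1],[0,0,0.6,0,0,-0.398,1],[0,0,0.6,0,0,-0.398,1]]])

```text
time: 3.75
position: [0.5137, -0.1325, 0.2719]
tool_rot: [-1.828, -2.555, 0.002]
ft_force: [0.1, -0.4, -0.8]
grip_width: 0.997
grip_force: 0.0
```

```bash
cat > go.py <<'E'
from h import *
def go(x,y,z,yaw,s=None):
    s=s or ctrl.get_state();R=Ro.from_rotvec(s["tool_rot"])
    T=Ro.from_rotvec([np.pi,0,0]);T=Ro.from_euler("z",yaw,degrees=True)*T
    d=R.as_matrix().T@(np.array([x,y,z])-s["position"]);w=(R.inv()*T).as_rotvec()
    print("t",round(s["time"],2),"pos",np.round(s["position"],4),"yaw",round(np.degrees(np.arctan2(*R.as_matrix()[1::-1,0])),2),"f",np.round(s["ft_force"],1),"grip",round(s["grip_width"],3),s["grip_force"],"j7",round(s["joint_positions"][6],2))
    print("shift/0.1",np.round(d/.1,3),"turn/90",np.round(np.degrees(w)/90,4))
E
python3 - <<'E'
from go import *
import json
s,im=snap("w3");go(.537,-.194,.081,109.2,s)
E
```

```text
t 3.75 pos [ 0.5137 -0.1325  0.2719] yaw 108.84 f [ 0.1 -0.4 -0.8] grip 0.997 0.0 j7 0.48
shift/0.1 [-0.657  0.024  1.909] turn/90 [-0.0007  0.0001 -0.004 ]
```

View pics/w3.png

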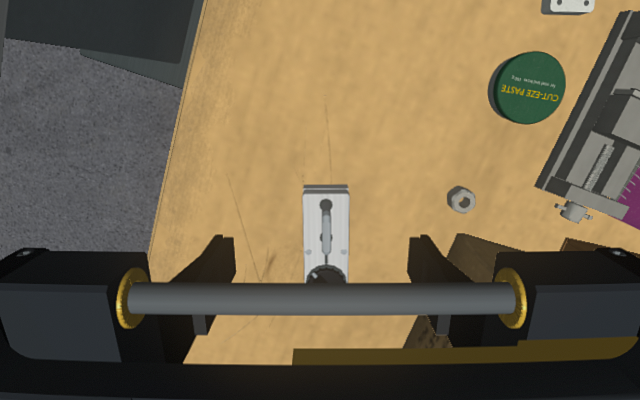

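The lock lies between the open fingers; its shackle end's top edge runs (303,193)-(349,193).

Run:
```python
from go import *
import json
np.set_printoptions(precision=4,suppress=True)
im=cv2.imread("pics/w3.png");s=json.load(open("pics/w3.json"));C=cam("wrist",s)
g=cv2.cvtColor(im,cv2.COLOR_BGR2HSV)
for r in (205,225,245,265):
    row=g[r,285:370];k=np.where((row[:,1]<60))[0]+285;print(r,k.min(),k.max())
print(im[178:202,312].max(1), im[178:202,340].max(1))
for r in(205,225,245): 
    k=np.where(g[r,285:370,1]<60)[0]+285;print(cast(C,[[k.min()-.5,r],[k.max()+.5,r]],.036))
print(cast(C,[[326,193]],.036))
```

```text
205 303 349
225 303 348
245 303 348
265 304 348
[200 200 200 199 200 201 160  94  89  94 134 133  96  97  98 127 181 202
 199 199 198 199 198 198] [189 190 190 191 193 183 140  92  90  95 128 127  95  92  95 132 183 201
 196 195 195 195 195 195]
[[ 0.5042 -0.1658  0.036 ]
 [ 0.5473 -0.1511  0.036 ]]
[[ 0.5107 -0.1856  0.036 ]
 [ 0.5535 -0.1709  0.036 ]]
[[ 0.5173 -0.2061  0.036 ]
 [ 0.561  -0.1911  0.036 ]]
[[ 0.5218 -0.147   0.036 ]]
```

>>> play_rows(increments=[[[-0.32,0.02,0.3,0,0,0,1],[-0.64,0.03,0.65,0,0,0,1],[-0.64,0.03,1,0,0,0,1],[-0.64,0.03,1,0,0,0,1]]])

```text
time: 4.2
position: [0.5345, -0.1906, 0.167]
tool_rot: [-1.823, -2.546, 0.004]
ft_force: [-0.0, 0.8, -0.0]
grip_width: 0.994
grip_force: 0.0
```

>>> play_rows(increments=[[[0,0,0.35,0,0,0,1],[0,0,0.65,0,0,0,1],[0,0,0.85,0,0,0,1],[0,0,0.91,0,0,0,1],[0,0,0.91,0,0,0,1]]])

```text
time: 4.7
position: [0.5385, -0.1892, 0.082]
tool_rot: [1.823, 2.558, 0.0]
ft_force: [-0.7, -0.8, -0.1]
grip_width: 1.002
grip_force: 0.0
```

>>> play_rows(increments=[[[0,0,0,0,0,0,0],[0,0,0,0,0,0,-0.5],[0,0,0,0,0,0,-1],[0,0,0,0,0,0,-1],[0,0,0,0,0,0,-1],[0,0,0,0,0,0,-1],[0,0,0,0,0,0,-1],[0,0,0,0,0,0,-1]]], squeeze=30)

```text
time: 5.5
position: [0.5381, -0.1893, 0.0813]
tool_rot: [-1.823, -2.558, 0.001]
ft_force: [-0.8, 0.2, 1.7]
grip_width: 0.526
grip_force: 30.0
```

```bash
python3 -c "
from go import *
go(.537,-.192,.23,108.8)"
```

```text
t 5.5 pos [ 0.5381 -0.1893  0.0813] yaw 109.06 f [-0.8  0.2  1.7] grip 0.526 29.998323088511825 j7 0.46
shift/0.1 [-0.022 -0.02  -1.487] turn/90 [-0.0002  0.      0.0029]
```

>>> play_rows(increments=[[[0,0,-0.2,0,0,0,-1],[0,0,-0.5,0,0,0,-1],[0,0,-0.8,0,0,0,-1],[0.3,0.1,-0.8,0,0,0,-1],[0.6,0.2,-0.8,0,0,0,-1],[0.9,0.31,-0.8,0,0,0,-1]]], squeeze=40)

```text
time: 6.1
position: [0.5371, -0.0931, 0.1603]
tool_rot: [-1.823, -2.556, 0.001]
ft_force: [-0.5, 0.5, -5.3]
grip_width: 0.523
grip_force: 40.0
```

>>> play_rows(increments=[[[0.3,0.1,0,0,0,0,-1],[0.6,0.2,0,0,0,0,-1],[0.9,0.31,0,0,0,0,-1]]])

```text
time: 6.4
position: [0.5368, 0.0023, 0.16]
tool_rot: [-1.822, -2.557, 0.002]
ft_force: [0.4, -0.2, -4.7]
grip_width: 0.525
grip_force: 40.0
```

>>> play_rows(increments=[[[0.3,0.1,0,0,0,0.05,-1],[0.6,0.2,0,0,0,0.12,-1],[0.9,0.31,0,0,0,0.2,-1],[0.9,0.31,0,0,0,0.27,-1],[0.9,0.31,0,0,0,0.3,-1],[0.9,0.31,0,0,0,0.3,-1]]])

```text
time: 7.0
position: [0.537, 0.0965, 0.16]
tool_rot: [-2.368, -2.062, 0.003]
ft_force: [-0.1, -1.0, -5.8]
grip_width: 0.526
grip_force: 40.0
```

```bash
python3 -c "
from go import *
go(.538,.1525,.115,82)"
```

```text
t 7.0 pos [0.537  0.0965 0.16  ] yaw 82.1 f [-0.1 -1.  -5.8] grip 0.526 39.999138994608074 j7 -0.5
shift/0.1 [ 0.557 -0.066  0.45 ] turn/90 [-0.0014  0.0005  0.0012]
```

>>> play_rows(increments=[[[0.3,-0.03,0,0,0,0,-1],[0.557,-0.066,0,0,0,0,-1],[0.557,-0.066,0.25,0,0,0,-1],[0.557,-0.066,0.25,0,0,0,-1],[0.557,-0.066,0.25,0,0,0,-1]]])

```text
time: 7.5
position: [0.5384, 0.1514, 0.1353]
tool_rot: [-2.369, -2.062, 0.004]
ft_force: [-0.2, -0.4, -5.2]
grip_width: 0.527
grip_force: 40.0
```

Run:
```python
from go import *
s,im=snap("w4");go(.538,.1525,.097,82,s)
cv2.imwrite("pics/c4.png",cv2.resize(im[100:300,220:420,::-1],(600,600),interpolation=2))
```

```text
t 7.5 pos [0.5384 0.1514 0.1353] yaw 82.06 f [-0.2 -0.4 -5.2] grip 0.527 39.99859373783693 j7 -0.63
shift/0.1 [ 0.011 -0.004  0.383] turn/90 [-0.0016  0.0008  0.0007]
```

View pics/c4.png

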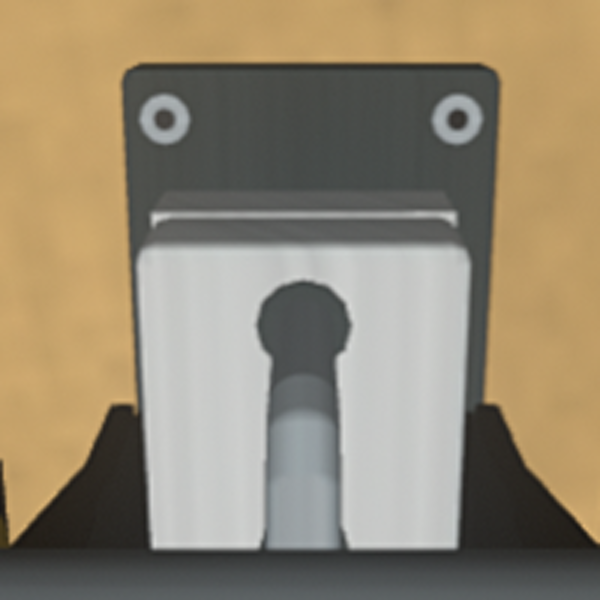

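The crop shows the stand's far edge at crop rows 65 (x 125–497) behind the lock's shackle end, whose top edge is at row 245 (x 137–470) and lower edge near row 192 (x 163–447).

Run:
```python
from go import *
import json
np.set_printoptions(precision=4,suppress=True)
s=json.load(open("pics/w4.json"));C=cam("wrist",s);R=Ro.from_rotvec(s["tool_rot"]).as_matrix()
q=lambda a,z:(cast(C,np.array(a)/3+[220,100],z)-s["position"])@R
print("stand far",q([[125,65],[497,65]],.014));print("screws",q([[165,120],[457,120]],.014))
z=s["position"][2]-.0813
print("top",q([[137,245],[470,245]],z+.036));print("bot",q([[163,192],[447,192]],z))
g=cv2.cvtColor(cv2.imread("pics/w4.png"),cv2.COLOR_BGR2GRAY).astype(int)
print(g[115:190,300],g[115:190,345])
```

```text
stand far [[ 0.0605 -0.0366  0.1213]
 [ 0.0606  0.0365  0.1211]]
screws [[ 0.0497 -0.0291  0.1213]
 [ 0.0498  0.0291  0.1211]]
top [[ 0.0437 -0.0236  0.0453]
 [ 0.0438  0.0206  0.0452]]
bot [[ 0.0434 -0.0247  0.0813]
 [ 0.0434  0.0222  0.0812]]
[164 163 164 165 167 148  69  50  69  79  77  76  77  76  77  77  76  76
  76  76  77  76  76  76  77  77  77  76  76  76  76  77  77  76  76  77
  77  77  77  77  76  77  77  77  77  76  76  77  81  90  93  92  91  90
  90 121 158 139  89  90  93  93  93  94  95 110 139 167 194 202 201 201
 200 201 201] [166 166 166 167 169 150  68  48  66  76  75  74  75  75  75  73  75  74
  74  74  73  74  74  75  74  74  74  74  73  74  73  73  74  74  74  74
  74  74  74  75  74  74  75  74  75  74  74  74  80  87  90  91  92  89
  90 122 160 140  90  88  90  93  93  93  92 108 138 168 193 201 198 198
 198 198 197]
```

Run:
```python
from go import *
import json
np.set_printoptions(precision=4,suppress=True)
s=json.load(open("pics/w4.json"));C=cam("wrist",s);R=Ro.from_rotvec(s["tool_rot"]).as_matrix()
q=lambda a,z:(cast(C,a,z)-s["position"])@R
z=s["position"][2]-.0813
g=cv2.cvtColor(cv2.imread("pics/w4.png"),cv2.COLOR_BGR2GRAY).astype(float)
for n,r,zz in(("stand",130,.014),("stand",145,.014),("top",205,z+.036),("top",220,z+.036)):
    d=np.diff(g[r,225:415]);d=np.abs(d);i=np.argsort(-d)[:8];print(n,r,sorted((i+225).tolist()),[int(d[k-225]) for k in sorted((i+225).tolist())])
print("stand far z0",q([[310,120.3]],0)[0],"z14",q([[310,123]],.014)[0],"lock top",q([[310,181.9]],z+.036)[0],"bot",q([[310,163]],z)[0])
s=json.load(open("pics/w2.json"));C=cam("wrist",s)
s4=cast(C,np.array([[204,98],[629,312],[548,489],[135,287]])/4+[100,51],.014);print(np.linalg.norm(s4[0]-s4[1]),np.linalg.norm(s4[2]-s4[3]),np.linalg.norm(s4[0]-s4[3]))
```

```text
stand 130 [258, 259, 260, 261, 384, 385, 386, 387] [4, 33, 56, 4, 5, 35, 47, 13]
stand 145 [260, 261, 268, 269, 280, 366, 377, 385] [51, 35, 34, 36, 39, 34, 38, 48]
top 205 [263, 265, 266, 305, 335, 336, 375, 382] [56, 62, 53, 65, 66, 46, 63, 44]
top 220 [264, 266, 309, 310, 331, 374, 375, 381] [63, 65, 50, 60, 64, 53, 48, 45]
stand far z0 [ 0.0601 -0.0085  0.1352] z14 [ 0.0597 -0.0081  0.1212] lock top [ 0.0436 -0.006   0.0453] bot [ 0.0439 -0.007   0.0813]
0.13006195578028554 0.13034772115683502 0.05809572203576409
```

>>> play_rows(increments=[[[0.03,0.015,0.1,0,0,0,-1],[0.03,0.015,0.25,0,0,0,-1],[0.03,0.015,0.3,0,0,0,-1],[0.03,0.015,0.32,0,0,0,-1],[0.03,0.015,0.32,0,0,0,-1]]])

```text
time: 8.05
position: [0.5407, 0.155, 0.1037]
tool_rot: [-2.37, -2.062, 0.001]
ft_force: [0.9, -0.1, -4.5]
grip_width: 0.524
grip_force: 40.0
```

```bash
python3 -c "
from go import *
go(.5388,.1544,.0953,82)"
```

```text
t 8.05 pos [0.5407 0.155  0.1037] yaw 82.06 f [ 0.9 -0.1 -4.5] grip 0.524 39.99862489057705 j7 -0.66
shift/0.1 [-0.009 -0.018  0.084] turn/90 [-0.0006  0.0002  0.0007]
```

Already 4 mm past the peg tips with no contact force, so both pegs are entering.

>>> play_rows(increments=[[[0,0,0.04,0,0,0,-1],[0,0,0.07,0,0,0,-1],[0,0,0.08,0,0,0,-1],[0,0,0.085,0,0,0,-1],[0,0,0.085,0,0,0,-1]]])

```text
time: 8.55
position: [0.5409, 0.1551, 0.0957]
tool_rot: [2.37, 2.062, -0.001]
ft_force: [-1.3, -0.7, -4.5]
grip_width: 0.527
grip_force: 40.0
```

>>> play_rows(increments=[[[0,0,0.01,0,0,0,-1],[0,0,0.015,0,0,0,-1],[0,0,0.015,0,0,0,-1]]])

```text
time: 8.85
position: [0.5409, 0.1551, 0.0953]
tool_rot: [2.37, 2.062, -0.001]
ft_force: [-4.8, -2.0, 5.5]
grip_width: 0.523
grip_force: 40.0
```

>>> play_rows(increments=[[[0,0,0,0,0,0,0.5],[0,0,0,0,0,0,1],[0,0,0,0,0,0,1],[0,0,0,0,0,0,1],[0,0,0,0,0,0,1]]])

```text
time: 9.35
position: [0.5412, 0.1552, 0.0943]
tool_rot: [2.37, 2.062, 0.001]
ft_force: [0.8, -0.6, -0.2]
grip_width: 0.895
grip_force: 0.0
```

```bash
python3 -c "
from go import *
go(.5388,.1544,.0953,82)"
```

```text
t 9.35 pos [0.5412 0.1552 0.0943] yaw 82.06 f [ 0.8 -0.6 -0.2] grip 0.895 0.0 j7 -0.67
shift/0.1 [-0.012 -0.023 -0.01 ] turn/90 [ 0.0003 -0.0001  0.0007]
```

>>> play_rows(increments=[[[0,0,-0.3,0,0,0,1],[0,0,-0.7,0,0,0,1],[0,0,-0.95,0,0,0,1],[-0.3,0,-0.95,0,0,-0.09,-0.31],[-0.52,0,-0.95,0,0,-0.18,-0.31],[-0.52,0,-0.95,0,0,-0.27,-0.31],[-0.52,0,-0.95,0,0,-0.36,-0.31],[-0.52,0,-0.95,0,0,-0.445,-0.31]]])

```text
time: 10.15
position: [0.5338, 0.1034, 0.1893]
tool_rot: [1.513, 2.753, 0.0]
ft_force: [-0.6, 0.2, -0.7]
grip_width: 0.631
grip_force: 0.0
```

>>> play_rows(increments=[[[0,0,0,0,0,0,-0.31],[0,0,0,0,0,0,-0.31],[0,0,0,0,0,0,-0.31]]])

```text
time: 10.45
position: [0.5338, 0.1037, 0.1892]
tool_rot: [1.523, 2.747, -0.0]
ft_force: [0.6, 0.1, 0.5]
grip_width: 0.382
grip_force: 0.0
```

Run:
```python
from go import *
go(.5336,.1033,.131,122)
im=ctrl.get_image("side")[:,:,::-1]
cv2.imwrite("pics/s5.png",im)
C=cam("side");p=proj(C,[[.5355,.135,.05]])[0].astype(int);print(p)
cv2.imwrite("pics/c5.png",cv2.resize(im[p[1]-75:p[1]+60,p[0]-90:p[0]+90],(800,600),interpolation=2))
```

```text
t 10.45 pos [0.5338 0.1037 0.1892] yaw 121.99 f [0.6 0.1 0.5] grip 0.382 0.0 j7 0.18
shift/0.1 [-0.002 -0.004  0.582] turn/90 [-0.      0.0001 -0.0001]
[264 191]
```

View pics/c5.png

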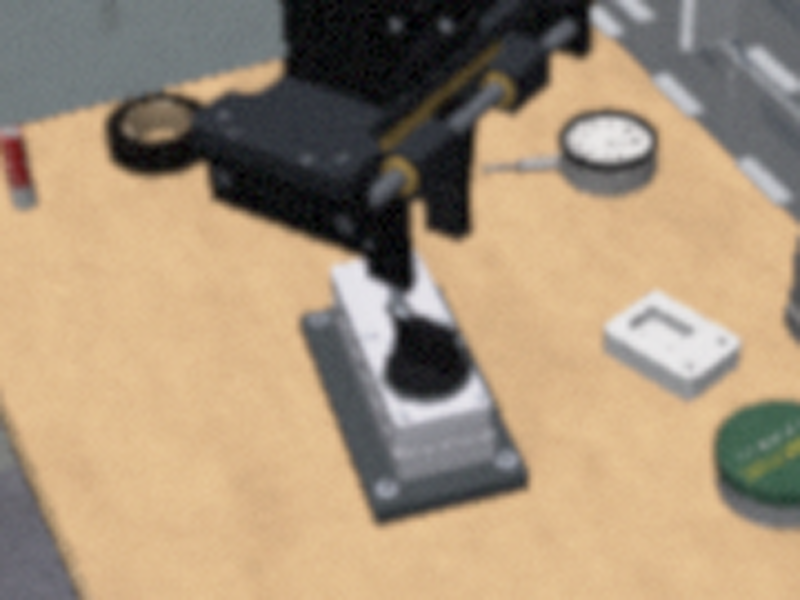

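The lock sits flat on the stand plate with the pegs in, and the half-open fingers hang above the dial, around crop (430,260). Descending onto the dial.

>>> play_rows(increments=[[[0,0,0.3,0,0,0,-0.31],[0,0,0.5,0,0,0,-0.31],[0,0,0.56,0,0,0,-0.31],[0,0,0.58,0,0,0,-0.31],[0,0,0.58,0,0,0,-0.31]]])

```text
time: 11.0
position: [0.5342, 0.1039, 0.1318]
tool_rot: [1.52, 2.749, 0.001]
ft_force: [0.2, -0.1, 0.7]
grip_width: 0.345
grip_force: 0.0
```

>>> play_rows(increments=[[[0,0,0,0,0,0,-0.6],[0,0,0,0,0,0,-0.8],[0,0,0,0,0,0,-1],[0,0,0,0,0,0,-1],[0,0,0,0,0,0,-1]]], squeeze=10)

```text
time: 11.5
position: [0.5339, 0.1035, 0.1317]
tool_rot: [1.52, 2.749, -0.001]
ft_force: [-1.7, -0.9, 3.8]
grip_width: 0.115
grip_force: 10.0
```

The fingers hold the 10 mm bar. Turning 40° clockwise, in two halves so I can feel the torque.

>>> play_rows(increments=[[[0,0,0,0,0,0.06,-1],[0,0,0,0,0,0.12,-1],[0,0,0,0,0,0.18,-1],[0,0,0,0,0,0.222,-1],[0,0,0,0,0,0.222,-1]]], squeeze=15)

```text
time: 12.0
position: [0.5338, 0.1035, 0.1317]
tool_rot: [1.974, 2.443, -0.001]
ft_force: [-2.0, -1.4, 6.1]
grip_width: 0.113
grip_force: 15.0
```

```bash
python3 -c "
from go import *
go(.5338,.1036,.131,82);print(ctrl.get_state()['torque'])"
```

```text
t 12.0 pos [0.5338 0.1035 0.1317] yaw 102.11 f [-2.  -1.4  6.1] grip 0.113 15.0009186565876 j7 -0.19
shift/0.1 [0.001 0.    0.007] turn/90 [-0.      0.0005  0.2235]
[-0.33061512  0.4035939   0.03815245]
```

>>> play_rows(increments=[[[0,0,0,0,0,0.06,-1],[0,0,0,0,0,0.12,-1],[0,0,0,0,0,0.18,-1],[0,0,0,0,0,0.222,-1],[0,0,0,0,0,0.222,-1],[0,0,0,0,0,0.222,-1]]])

```text
time: 12.6
position: [0.5337, 0.1035, 0.1317]
tool_rot: [2.366, 2.066, -0.001]
ft_force: [-2.7, -1.6, 7.0]
grip_width: 0.116
grip_force: 15.0
```

```bash
python3 -c "
from go import *
go(.5338,.1036,.131,82);print(ctrl.get_state()['torque'])"
```

```text
t 12.6 pos [0.5337 0.1035 0.1317] yaw 82.25 f [-2.7 -1.6  7. ] grip 0.116 15.00009074807167 j7 -0.52
shift/0.1 [0.001 0.    0.007] turn/90 [-0.      0.0005  0.0028]
[-0.30143283  0.51077341  0.04323   ]
```

>>> play_rows(increments=[[[0,0,0,0,0,0,-0.3],[0,0,0,0,0,0,-0.3],[0,0,0,0,0,0,-0.3],[0,0,-0.25,0,0,0,-0.3],[0,0,-0.5,0,0,0,-0.3],[0.35,0,-0.5,0,0,0,-0.3],[0.68,0,-0.5,0,0,0,-0.3],[0.68,0,-0.5,0,0,0,-0.3]]])

```text
time: 13.4
position: [0.5425, 0.1769, 0.1817]
tool_rot: [-2.359, -2.071, -0.006]
ft_force: [0.2, 0.4, -1.2]
grip_width: 0.351
grip_force: 0.0
```

Run:
```python
from go import *
go(.5432,.1709,.139,82)
im=ctrl.get_image("side")[:,:,::-1]
cv2.imwrite("pics/c6.png",cv2.resize(im[130:250,190:350],(800,600),interpolation=2))
```

```text
t 13.4 pos [0.5425 0.1769 0.1817] yaw 82.56 f [ 0.2  0.4 -1.2] grip 0.351 0.0 j7 -0.63
shift/0.1 [-0.06   0.014  0.427] turn/90 [ 0.0002 -0.0028  0.0062]
```

View pics/c6.png

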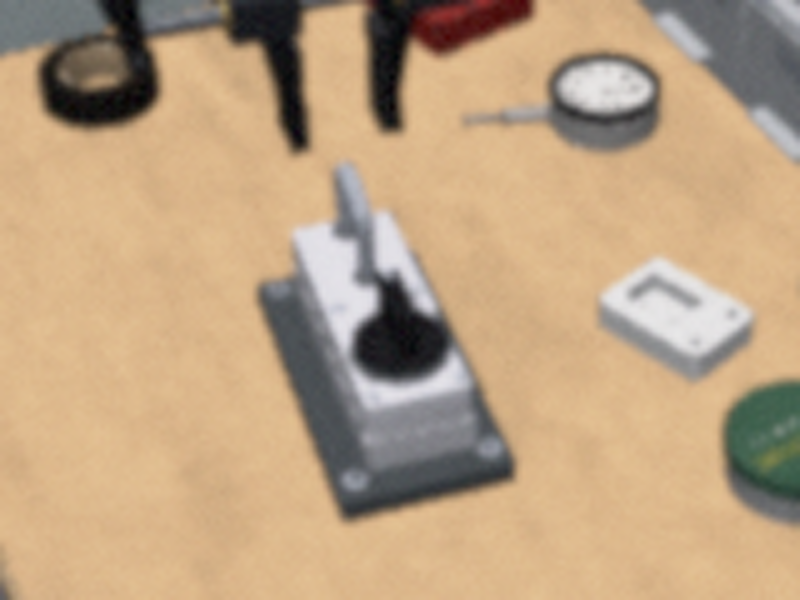

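The dial bar now points along the lock to the shackle, the lock is still seated, and the fingers are clear above the shackle. Settling, then lowering onto the crossbar.

>>> play_rows(increments=[[[0,0,0,0,0,0,-0.3],[0,0,0,0,0,0,-0.3],[0,0,0.2,0,0,0,-0.3],[0,0,0.4,0,0,0,-0.3],[0,0,0.425,0,0,0,-0.3],[0,0,0.425,0,0,0,-0.3]]])

```text
time: 14.05
position: [0.5429, 0.17, 0.1383]
tool_rot: [-2.369, -2.062, 0.002]
ft_force: [-0.8, -0.3, 0.3]
grip_width: 0.344
grip_force: 0.0
```

```bash
python3 -c "
from go import *
go(.5432,.1709,.139,82)"
```

```text
t 14.05 pos [0.5429 0.17   0.1383] yaw 82.08 f [-0.8 -0.3  0.3] grip 0.344 0.0 j7 -0.66
shift/0.1 [ 0.01   0.002 -0.007] turn/90 [-0.0008  0.0005  0.0009]
```

>>> play_rows(increments=[[[0,0,0,0,0,0,-0.6],[0,0,0,0,0,0,-1],[0,0,0,0,0,0,-1],[0,0,0,0,0,0,-1],[0,0,0,0,0,0,-1],[0,0,0,0,0,0,-1]]], squeeze=60)

```text
time: 14.65
position: [0.5432, 0.1712, 0.1393]
tool_rot: [2.368, 2.064, 0.0]
ft_force: [-0.5, -1.0, 5.0]
grip_width: 0.074
grip_force: 60.0
```

>>> play_rows(increments=[[[0,0,-0.02,0,0,0,-1],[0,0,-0.04,0,0,0,-1],[0,0,-0.06,0,0,0,-1],[0,0,-0.08,0,0,0,-1],[0,0,-0.1,0,0,0,-1],[0,0,-0.12,0,0,0,-1],[0,0,-0.13,0,0,0,-1],[0,0,-0.13,0,0,0,-1]]])

```text
time: 15.45
position: [0.5431, 0.1711, 0.152]
tool_rot: [2.368, 2.064, 0.0]
ft_force: [0.9, 0.9, -0.2]
grip_width: 0.071
grip_force: 60.0
```

Run:
```python
from go import *
go(.5431,.1711,.152,82)
im=ctrl.get_image("side")[:,:,::-1]
cv2.imwrite("pics/c7.png",cv2.resize(im[130:250,190:350],(800,600),interpolation=2))
```

```text
t 15.45 pos [0.5431 0.1711 0.152 ] yaw 82.15 f [ 0.9  0.9 -0.2] grip 0.071 60.00033089138469 j7 -0.65
shift/0.1 [0. 0. 0.] turn/90 [0.0001 0.     0.0017]
```

View pics/c7.png

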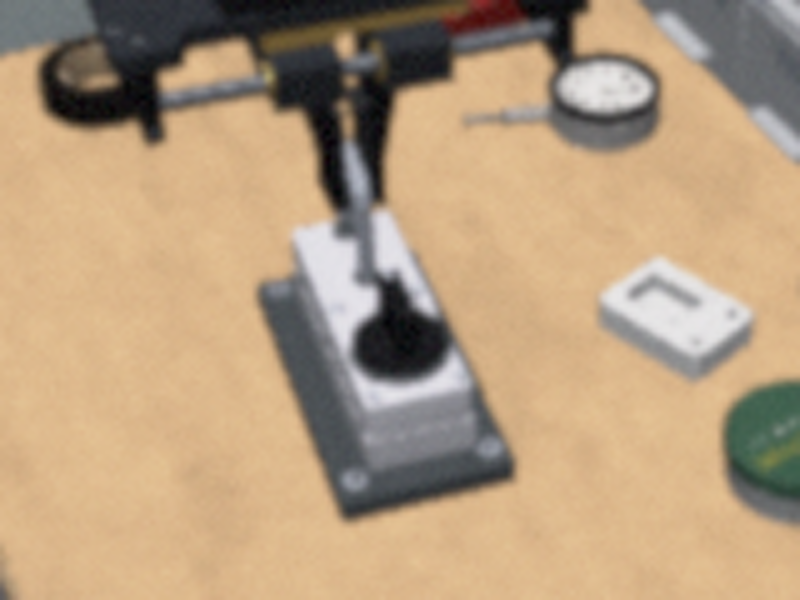

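The shackle has risen visibly (its top is near crop (350,145), up from 165) while the block stays flat on the plate. Lifting slowly off the pegs.

>>> play_rows(increments=[[[0,0,-0.01,0,0,0,-1],[0,0,-0.02,0,0,0,-1],[0,0,-0.04,0,0,0,-1],[0,0,-0.06,0,0,0,-1],[0,0,-0.09,0,0,0,-1],[0,0,-0.12,0,0,0,-1],[0,0,-0.16,0,0,0,-1],[0,0,-0.2,0,0,0,-1]]])

```text
time: 16.3
position: [0.5431, 0.1711, 0.1721]
tool_rot: [2.368, 2.064, -0.0]
ft_force: [-0.8, -0.2, -4.0]
grip_width: 0.072
grip_force: 60.0
```

>>> play_rows(increments=[[[0,0,-0.1,0,0,0,-1],[0,0,-0.25,0,0,0,-1],[0,0,-0.4,0,0,0,-1],[0,0,-0.55,0,0,0,-1],[0,0,-0.7,0,0,0,-1],[0,0,-0.8,0,0,0,-1],[0,0,-0.85,0,0,0,-1],[0,0,-0.85,0,0,0,-1]]])

```text
time: 17.1
position: [0.5434, 0.1711, 0.2575]
tool_rot: [2.368, 2.064, 0.002]
ft_force: [1.1, -0.2, -5.1]
grip_width: 0.078
grip_force: 60.0
```

>>> play_rows(increments=[[[0,0,-0.1,0,0,0,-1],[0,0,-0.25,0,0,0,-1],[0,0,-0.4,0,0,0,-1],[0,0,-0.55,0,0,0,-1],[0,0,-0.65,0,0,0,-1],[0,0,-0.7,0,0,0,-1],[0,0,-0.7,0,0,0,-1],[0,0,-0.7,0,0,0,-1]]])

```text
time: 17.9
position: [0.5429, 0.1709, 0.3263]
tool_rot: [-2.368, -2.064, 0.001]
ft_force: [-0.3, -1.2, -4.3]
grip_width: 0.073
grip_force: 60.0
```

>>> play_rows(increments=[[[0,0,0,0,0,0,-1],[0,0,0,0,0,0,-1],[0,0,0,0,0,0,-1],[0,0,0,0,0,0,-1],[0,0,0,0,0,0,-1]]])

```text
time: 18.4
position: [0.543, 0.171, 0.3266]
tool_rot: [-2.368, -2.064, 0.0]
ft_force: [0.8, -0.0, -5.3]
grip_width: 0.075
grip_force: 60.0
```

Run:
```python
from go import *
go(.5431,.1711,.33,82)
im=ctrl.get_image("scene")[:,:,::-1]
C=cam("scene");p=proj(C,[[.54,.14,.2]])[0].astype(int);print(p)
cv2.imwrite("pics/c8.png",cv2.resize(im[max(p[1]-70,0):p[1]+80,p[0]-100:p[0]+100],(800,600),interpolation=2))
```

```text
t 18.4 pos [0.543  0.171  0.3266] yaw 82.15 f [ 0.8 -0.  -5.3] grip 0.075 59.998442977666855 j7 -0.57
shift/0.1 [ 0.001  0.001 -0.034] turn/90 [-0.0001  0.0001  0.0017]
[270 141]
```

View pics/c8.png

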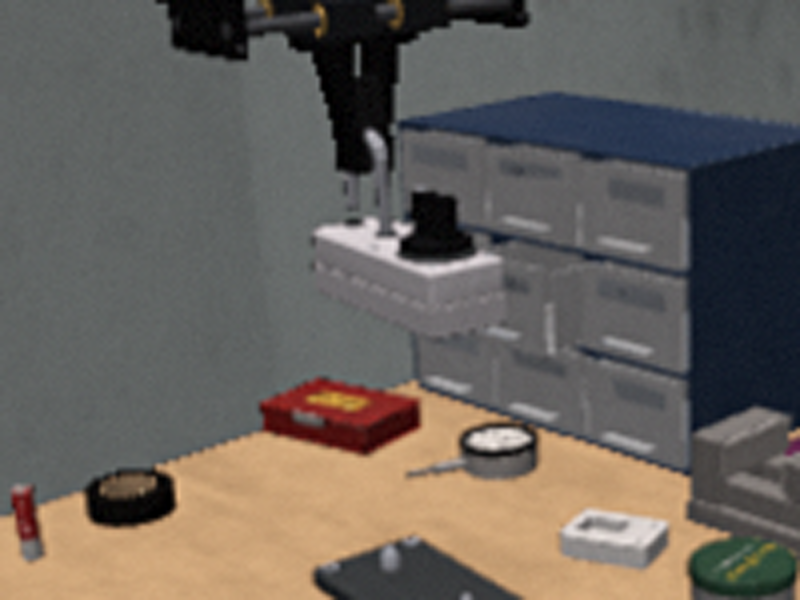

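The lock hangs upright from its raised shackle (block near crop (410,275)) with its underside about 0.19 m up, and the stand is empty below. Handing in.

```bash
python3 -c "
from bench import ctrl
print(ctrl.close_job())"
```

```text
the job is handed in; nothing more can be done
None
```

The job is handed in at about 18.5 s: I seated the lock, turned its dial to the opening notch, pulled the shackle up about 13 mm on the pegs, and the arm is holding the lock open and upright about 19 cm above the bench; no verdict was shown.

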